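# Fit the weighing pan and its wing nut

## Robot

A 7-joint arm with a two-finger parallel gripper is mounted at the origin on the work surface. World frame = base frame: x ahead of the robot, y to its left, z up, the work surface at z = 0. Lengths are in m, angles in rad, forces in N, time in s.
With the tool pointing down it reaches from about 0.4 to 0.85 m from the base axis. Payload 6.9 kg.
Tool frame: the origin (TCP) lies midway between the tips of the shut fingers; the grasp point (between the pads) lies behind it (ctrl.pinch_z is the z of the grasp point in the tool frame, in m); z points along the fingers, y is the direction in which the jaws open and shut (so a half turn about z gives the same grasp; the last joint's range is limited). The gripper opens to 85 mm and grips with 20 to 120 N. Pads are 22 mm wide; open, the fingers measure 114 mm over their backs; the gripper's body (76 mm by 85 mm) begins 54 mm behind the grasp point. The pads swing forward as they close: fully open they stand 13 mm farther back than shut.
Start: joints at [1.232, 0.507, -0.238, 1.5, 0.126, 1.149, -0.155], TCP at [0.268, -0.564, 0.231] pointing down, gripper open.
Joint ranges: [-3.08, 3.08], [-0.24, 2.05], [-1.43, 1.35], [0, 2.5], [-1.52, 4.66], [0.17, 1.96], [-2.89, 2.89]. Speed limits (rad/s): [2.39, 2.39, 3.14, 3.14, 3.14, 3.14, 3.14].

## Interface

Orientations are given as a unit quaternion [w, x, y, z].
In Python, from station import ctrl, get_state, vision, ticket, models gives the robot as it stands. Calls block until the motion is done:
- ctrl.movep(position, orientation): joint-space move of the TCP to a pose.
- ctrl.movel(position, frame=None, max_speed=0.15): straight line of the TCP; frame=None keeps the orientation; max_speed is the mean speed in m/s.
- ctrl.set_joints(angles): joint-space move.
- ctrl.ungrasp() and ctrl.close_gripper(force=None): open the fingers fully, or close them until they stop; force is the grip in N (None keeps the last).
- ctrl.pause(seconds).
- ctrl.ik(position, orientation): joint angles nearest the present ones, or None.
- get_state(): the state.
- vision.grab_frame(name): name is "scene" or "top" or "wrist"; returns (picture, depth): 400x640x3 uint8, blue, green, red; 400x640 float32, m along the optical axis (not along the pixel's ray), 0 where there is no reading.
- vision.camera_info(name): a dict with "mtx" (3x3 intrinsics, pixels), "dist_coeffs" ([k1, k2, p1, p2, k3] as OpenCV has them; the pictures are not rectified), "R" (3x3) and "t" (3): a world point X has camera coordinates R X + t; the wrist camera has in their place "hand_eye" (4x4, takes a point from camera to tool coordinates, whose origin is the TCP and whose axes are the flange's). Camera axes: x right, y down, z forward; pixel columns grow to the right and rows downward; lengths in m; the calibration is good to about 2 mm. A picture is of the moment at which its call begins: read the wrist's pose just before it. camera_info takes no time and is no camera call.
A pose or a line that the arm cannot do raises ctrl.Unreachable and nothing moves.
- ticket.close_job(): hands the job in, once; it reports no verdict.
Trained networks look in the newest picture that a camera, given by its name, has taken for a name from the list of things; names that differ only in an ending like _2 or _b are one class to them, and where a whole thing is asked for, a point or a joint stands for the part that bears it (a point fixed in the world has none). Each returns a list of dicts, best first, with "p" (0 to 1); they miss things now and then, are a little off and sometimes report something else, mostly with a low value. They report only what shows in the picture. A call takes as long as a camera call. They do not tell look-alikes from the thing itself.
- models.recognise(camera, target): "point" ([column, row] in pixels, amid what is visible of it).
- models.masks_of(camera, target): "mask" (400x640 bool, what is visible of it) and "point" ([column, row] in pixels, amid what is visible of it).
The state is a dict: "time": time; "qpos": joint angles; "qd": joint speeds; "tau": joint torques, N m; "tcp_pos": TCP position; "eef_rot": TCP orientation; "contact_force": force on the tool from outside, world axes, zero at the start; "wrist_torque": the same for the moment, N m; "width": finger opening in m.
Only numpy, scipy, OpenCV 4.12 (cv2) and the standard library are available. Lean on these libraries where they do the work, as an engineer would, in place of code of your own. Each camera call takes 0.05 s, during which the arm holds its last target.

## Task

Turn the oblong weighing pan to match the oblong seat of the iron carrier, lower it over the threaded stud until it lies fully home in the seat, then set the wing nut on the stud. If it does not drop into the thread start by itself, turn it backward (anticlockwise from above) until it does, then forward (clockwise) to run it down until it sits on the pan's floor, and let go. Leave the two weights and the spirit level where they are.

Things in the scene. Friction and masses are not known exactly. Their poses are not given: they have to be found in the camera images.
- carrier: fixed cast-iron block 168 (x) x 94 (y) x 20 mm high, origin centre of its underside. Its top is a flat seat 144 (x) x 70 mm (y) inside rims about 11 mm high: along most of the two short ends, and only near the corners of the long sides (the middle 68 mm of each long side is open for fingers). The rims' upper 5 mm flare outward. An upright steel stud stands in the middle.
- seat (a point): centre of the seat's floor, on the stud's axis, 20 mm above the worktop; x along the seat's long side, z up. Nut foot height above this point: 23.5 or 26 mm when its lugs rest on the rib tops, 21.5 mm on the lands, 10 mm when dropped into the thread starts, 4 mm when run down onto the pan's floor.
- stud_tip (a point): tip of the stud, on its axis, 54.5 mm above the seat; z up. The stud is 34 mm over its threads with a 23 mm core; its top 10 mm is a nose tapering to 12 mm, which centres the nut.
- lands (a point): point on the stud's axis level with its three flat lands, 43.5 mm above the seat. Each land spans 80 degrees; next to it anticlockwise (from above) is a 24 degree notch, the thread start, then a 16 degree rib with stepped top (2 and 4.5 mm above the lands) that blocks the nut's lugs. Clockwise on the lands the nut only meets a rib. How the lands lie round the axis varies and is not given.
- thread_start (a point): point on the stud's axis level with the notch floors, 11.5 mm below the lands. Turned anticlockwise on the stud (at most about 2.1 rad), a nut left free to fall drops in here and is then stopped by the ribs. Turned clockwise from here its lugs pass under the lands (right-hand thread), sinking 1.2 mm per 10 degrees; it meets the pan's floor after about 55 to 70 degrees.
- pan: loose black anodized aluminium open pan, oblong: 140 (x) x 66 (y) x 36 mm high outside, walls 3 mm, floor 4 mm thick with a 42 mm round hole in the centre. About 0.22 kg. Origin at the centre of its underside, x along the length, z up; half a turn about z makes no difference. Stands on the worktop at the start; its 66 mm width can be gripped across the middle of the long walls.
- nut: loose light-metal wing nut, upright on its foot at the start, 95 mm high, about 0.25 kg: a twelve-sided sleeve 51 mm across and 57 mm high, closed on top, open below (37 mm bore), with an upright wing plate on top. Origin centre of its foot, x along the wings, z up.
- nut_wings (a point): middle of the wing plate on the nut's axis, 73 mm above its foot; axes as the nut's. The plate is 14 mm thick (y), 57 to 89 mm above the foot in the middle, about 100 mm long over the wings (x): grip it here across its thickness.
- nut_lugs (a point): point on the nut's axis level with the undersides of its three inward lugs, 22 mm above its foot. Lugs 120 degrees apart, 4 mm wide, 5 mm high, 26 mm bore between their ends; one points along the nut's +x.
- brass_weight: bystander: polished brass cylinder weight, 48 mm diameter, 70 mm high, origin at the centre of its underside
- chrome_weight: bystander: squat chrome weight with a knob on top, 64 mm diameter, 64 mm high, origin at the centre of its underside
- level: bystander: green enamel spirit level, 190 (x) x 28 (y) x 40 mm, origin at the centre of its underside
Things that resemble listed ones, but are neither listed nor needed, are in the scene too. Leave any orange or red look-alike of the pan alone.

How it is judged:
On the way, in this order (a step that is already met when the one before it is completed fails the run):
1. the pan lies home in the carrier's seat (z of pan in the frame of seat below 0.002 m and horizontal distance between pan and seat below 0.005 m and angle between the x axis of pan and the x axis of seat, either way round below 0.08 rad and angle between pan's own z axis and vertical below 0.03 rad), for 0.2 s.
2. the nut has dropped into the thread start (z of nut in the frame of seat below 0.0125 m and horizontal distance between nut and seat below 0.006 m and angle between nut's own z axis and vertical below 0.1 rad), for 0.1 s.
At the end, for the whole second after the job is handed in: Pan flat in the seat: within 2 mm of its floor, 5 mm of its centre, 0.08 rad of its long side, tilt under 0.03 rad. Nut run down the stud: foot within 1.5 mm of the pan floor (under 5.5 mm above the seat), centred to 5 mm, tilt under 0.06 rad. Both at rest (all of step 1 and z of nut in the frame of seat below 0.0055 m and horizontal distance between nut and seat below 0.005 m and angle between nut's own z axis and vertical below 0.06 rad and linear speed of each of nut, pan below 0.02 m/s); the robot touches nothing.
It fails at once if the brass weight, the chrome weight or the spirit level is shifted by more than 20 mm (distance of any of brass_weight, chrome_weight, level from where it was at the start of the episode above 0.02 m).
It also fails if it takes over 72 s, if anything falls off the work surface, if the arm or the gripper's body presses on something with over 40 N, if the wrist force passes 120 N, or if a joint passes its speed limit or range.

## Working session

There is one attempt and no reset: what is moved stays moved. The work goes in short steps, each a Python script; the robot and the scene stay as the last script left them, time stands still between calls to the robot, and variables do not carry over. Pictures are saved under pics/ and viewed, and the job is handed in when it is done.

```bash
ls; mkdir -p pics; python3 - <<'E'
from station import ctrl, get_state, vision, ticket, models
import cv2,numpy as np
for n in("scene","top","wrist"):
    im,d=vision.grab_frame(n); cv2.imwrite(f"pics/{n}0.png",im); np.save(f"pics/{n}0.npy",d)
    print(n,{k:np.round(v,4).tolist() for k,v in vision.camera_info(n).items()})
    for t in("carrier","pan","nut","brass_weight","chrome_weight","level"):
        print(t,[(np.round(r["point"]).tolist(),round(r["p"],2)) for r in models.recognise(n,t)])
s=get_state();print(s,ctrl.pinch_z)
E
```

```text
pics
scene {'mtx': [[383.7405, 0.0, 316.9682], [0.0, 383.7405, 197.7776], [0.0, 0.0, 1.0]], 'dist_coeffs': [0.0183, 0.0, 0.0, 0.0, 0.0], 'R': [[-0.8206, 0.5713, 0.014], [0.3779, 0.561, -0.7365], [-0.4286, -0.5991, -0.6763]], 't': [0.4053, -0.1904, 1.3068]}
carrier [([217.0, 188.0], 0.25)]
pan [([436.0, 222.0], 0.97), ([384.0, 264.0], 0.91), ([368.0, 340.0], 0.74), ([479.0, 301.0], 0.63)]
nut [([245.0, 135.0], 0.72)]
brass_weight [([281.0, 278.0], 0.75), ([293.0, 196.0], 0.74), ([239.0, 233.0], 0.25)]
chrome_weight [([219.0, 190.0], 0.58)]
level [([238.0, 233.0], 0.67)]
top {'mtx': [[428.1079, 0.0, 316.9234], [0.0, 428.1079, 203.8048], [0.0, 0.0, 1.0]], 'dist_coeffs': [-0.0914, 0.0, 0.0, 0.0, 0.0], 'R': [[-0.0201, -0.9998, -0.0029], [-0.9781, 0.0203, -0.2071], [0.2071, -0.0013, -0.9783]], 't': [0.0772, 0.543, 1.2172]}
carrier [([344.0, 207.0], 0.96)]
pan [([206.0, 166.0], 0.81), ([175.0, 248.0], 0.73), ([240.0, 214.0], 0.66), ([244.0, 282.0], 0.61)]
nut [([442.0, 200.0], 0.71), ([343.0, 211.0], 0.38)]
brass_weight [([272.0, 147.0], 0.6), ([343.0, 208.0], 0.35)]
chrome_weight [([388.0,
[... 411 characters left out ...]
ay([ 1.23249408,  0.50752882, -0.23759162,  1.50019875,  0.12570769,
        1.14889894, -0.15480678]), 'qd': array([ 2.42271925e-03,  3.25883882e-04,  1.79309710e-04,  5.88856758e-04,
        1.28538667e-03, -3.91801677e-05, -3.97392614e-04]), 'tau': array([-4.31915197e-06, -6.20374990e+01, -2.18452804e+00, -2.49965429e+01,
        1.41019811e-02,  2.18837020e-03,  2.24037672e-05]), 'tcp_pos': array([ 0.26832687, -0.56445852,  0.2312572 ]), 'eef_rot': array([-2.71087316e-05,  9.75484638e-01,  2.20067534e-01, -5.05643697e-06]), 'contact_force': array([-0.32727681,  0.52407776,  0.46761571]), 'wrist_torque': array([ 0.00570948, -0.0360609 , -0.03499231]), 'width': 0.08550609176605634} -0.0187
```

View pics/top0.png

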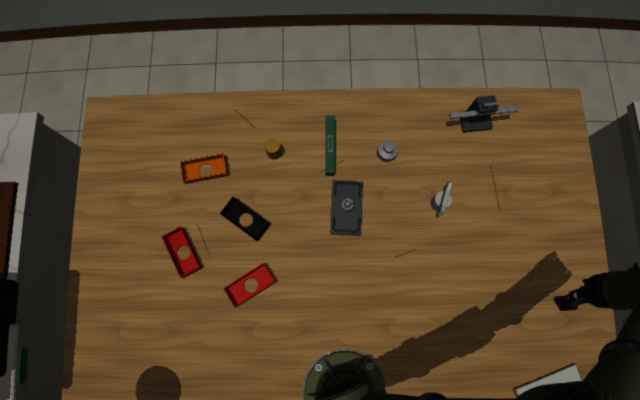

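View pics/scene0.png

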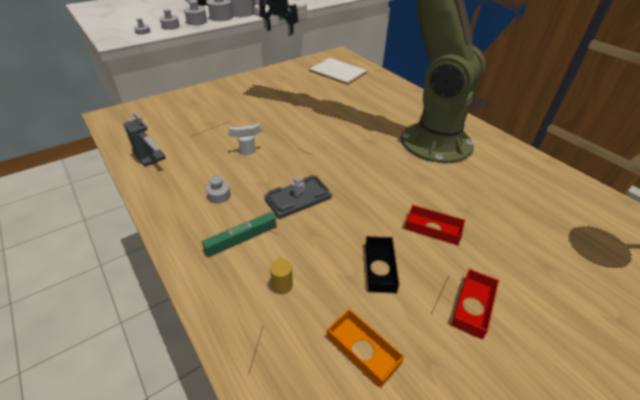

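The top view shows the black pan at (245,218), the carrier with its stud at (347,207) and the wing nut at (443,200). The red and orange pans are the look-alikes. Next I'll get coarse positions, then take wrist close-ups.

```bash
cat > h.py <<'E'
from station import ctrl, get_state, vision, ticket, models
import cv2,numpy as np
from scipy.spatial.transform import Rotation as Ro
def Q(yaw): # tool down, tool x at yaw
    q=(Ro.from_euler('z',yaw)*Ro.from_euler('x',np.pi)).as_quat(); return np.array([q[3],q[0],q[1],q[2]])
def campose(name,s=None):
    ci=vision.camera_info(name)
    if name!="wrist":
        R=np.array(ci["R"]);t=np.array(ci["t"]); return ci,R.T,-R.T@t   # cam->world
    q=s["eef_rot"];Rt=Ro.from_quat([q[1],q[2],q[3],q[0]]).as_matrix()
    H=np.array(ci["hand_eye"]); return ci,Rt@H[:3,:3],Rt@H[:3,3]+s["tcp_pos"]
def pix2plane(name,px,z,s=None):
    ci,R,c=campose(name,s)
    u=cv2.undistortPoints(np.array(px,float).reshape(-1,1,2),np.array(ci["mtx"]),np.array(ci["dist_coeffs"])).reshape(-1,2)
    d=np.c_[u,np.ones(len(u))]@R.T
    return c+d*((z-c[2])/d[:,2])[:,None]
def project(name,X,s=None):
    ci,R,c=campose(name,s)
    P=(np.atleast_2d(X)-c)@R
    return cv2.projectPoints(P,np.zeros(3),np.zeros(3),np.array(ci["mtx"]),np.array(ci["dist_coeffs"]))[0].reshape(-1,2)
def cloud(name,d,s=None):
    ci,R,c=campose(name,s)
    v,u=np.mgrid[0:400,0:640]
    n=cv2.undistortPoints(np.c_[u.ravel(),v.ravel()].astype(float).reshape(-1,1,2),np.array(ci["mtx"]),np.array(ci["dist_coeffs"])).reshape(-1,2)
    P=np.c_[n,np.ones(len(n))]*d.reshape(-1,1)
    return (P@R.T+c).reshape(400,640,3)
def shot(tag):
    s=get_state(); im,d=vision.grab_frame("wrist"); cv2.imwrite(f"pics/{tag}.png",im)
    np.savez(f"pics/{tag}.npz",im=im,d=d,p=s["tcp_pos"],q=s["eef_rot"]); return s,im,d
def load(tag):
    z=np.load(f"pics/{tag}.npz"); return dict(tcp_pos=z["p"],eef_rot=z["q"]),z["im"],z["d"]
E
python3 - <<'E'
from h import *
d=np.load("pics/top0.npy"); C=cloud("top",d)
for n,p,z in(("pan",(245,219),.004),("panctr",(245,218),.036),("carrier",(347,208),.025),("studtip",(348,204),.0745),("nut",(443,200),.089),("brass",(273,148),.07),("chrome",(388,150),.06),("level",(330,145),.04)):
    print(n,pix2plane("top",[p],z).round(3),C[p[1],p[0]].round(3))
s=get_state()
for p in [(.6,.25),(.65,0),(.65,-.2)]:
    print([ (y,ctrl.ik([*p,.2],Q(y)) is not None) for y in (0,.5,-.5,1,-1,1.57,-1.57,3.14)])
E
```

```text
pan [[0.512 0.289 0.004]] [ 0.513  0.29  -0.   ]
panctr [[0.51  0.284 0.036]] [0.516 0.29  0.002]
carrier [[ 0.536 -0.025  0.025]] [ 0.528 -0.022  0.064]
studtip [[ 0.538 -0.025  0.075]] [ 0.539 -0.025  0.073]
nut [[ 0.541 -0.303  0.089]] [0.281 0.068 1.304]
brass [[0.718 0.196 0.07 ]] [0.717 0.196 0.072]
chrome [[ 0.708 -0.155  0.06 ]] [ 0.708 -0.155  0.06 ]
level [[0.734 0.022 0.04 ]] [0.734 0.022 0.04 ]
[(0, True), (0.5, True), (-0.5, True), (1, True), (-1, True), (1.57, True), (-1.57, True), (3.14, True)]
[(0, True), (0.5, True), (-0.5, True), (1, True), (-1, True), (1.57, True), (-1.57, True), (3.14, True)]
[(0, True), (0.5, True), (-0.5, True), (1, True), (-1, True), (1.57, True), (-1.57, True), (3.14, True)]
```

```bash
python3 - <<'E'
from h import *
for n,p in (("nut",(.541,-.303)),("car",(.537,-.025)),("pan",(.512,.288))):
    ctrl.movep([p[0]+.01,p[1],.22],Q(0)); shot("w_"+n)
print(get_state()["time"],get_state()["qpos"].round(2))
E
python3 -c "
import cv2
cv2.imwrite('pics/a.png',cv2.resize(cv2.vconcat([cv2.imread('pics/w_%s.png'%n)[60:340,120:520] for n in ('nut','car')]),None,fx=1.07,fy=1.07))"
```

```text
4.9083 [-0.36  0.47 -0.28  1.6   0.14  1.09 -2.25]
```

View pics/a.png

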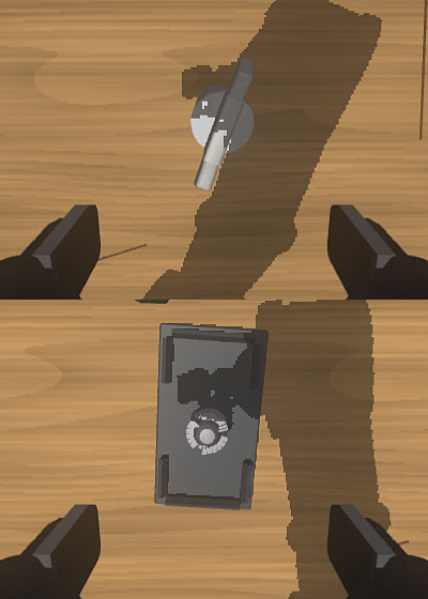

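View pics/w_pan.png

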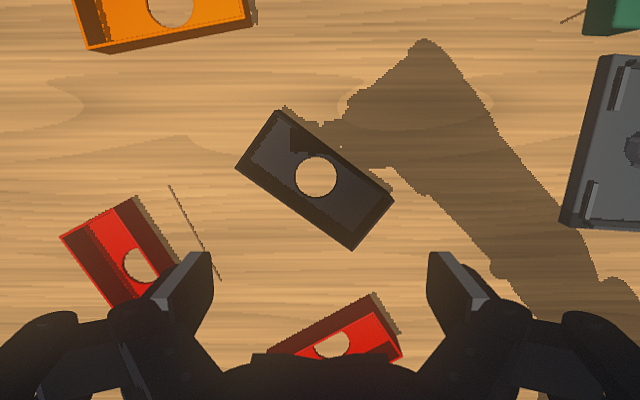

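The pan's hole is at (315,176). The carrier is seen nearly along world x, with its stud in the middle. The nut stands upright, with its wings tilted slightly from x. I'll fit all three using the depth cloud.

```bash
cat > fit.py <<'E'
from h import *
def rect(P):
    r=cv2.minAreaRect((P[:,:2]*1000).astype(np.float32)); (cx,cy),(w,h),a=r
    if w<h: w,h,a=h,w,a+90
    return (cx/1000,cy/1000,(np.deg2rad(a)+np.pi/2)%np.pi-np.pi/2,w,h)
def pts(tag,c,rad,z0,z1):
    s,im,d=load(tag); C=cloud("wrist",d,s)
    m=(d>0)&(np.hypot(C[...,0]-c[0],C[...,1]-c[1])<rad)&(C[...,2]>z0)&(C[...,2]<z1)
    m=cv2.morphologyEx(m.astype(np.uint8),cv2.MORPH_OPEN,np.ones((2,2))).astype(bool)
    return C[m],m
E
python3 - <<'E'
from fit import *
for z in((.02,.05),(.031,.04)):
    P,m=pts("w_pan",(.512,.288),.1,*z); print("pan",len(P),np.round(rect(P),4),np.percentile(P[:,2],[5,50,95]).round(4))
for z in((.01,.05),(.017,.05),(.028,.05)):
    P,m=pts("w_car",(.537,-.025),.12,*z); print("car",len(P),np.round(rect(P),4),np.percentile(P[:,2],[5,50,95]).round(4))
for z in((.06,.08),(.069,.08),(.072,.08)):
    P,m=pts("w_car",(.537,-.025),.04,*z); print("stud",len(P),np.round(rect(P),4),P.mean(0).round(4),P[:,2].max())
for z in((.05,.12),(.065,.12),(.08,.12),(.05,.06)):
    P,m=pts("w_nut",(.541,-.303),.08,*z); print("nut",len(P),np.round(rect(P),4),P.mean(0).round(4),np.percentile(P[:,2],[5,50,95]).round(4))
E
```

```text
pan 2384 [  0.5162   0.2772   0.9241 152.7061 106.863 ] [-0.0002  0.0337  0.0358]
pan 1557 [  0.5162   0.2772   0.9241 152.7061 106.863 ] [-0.0009  0.0345  0.0359]
car 15074 [ 5.485000e-01 -2.380000e-02 -5.780000e-02  1.998350e+02  1.014753e+02] [0.0177 0.0192 0.0312]
car 14955 [ 5.485000e-01 -2.380000e-02 -5.780000e-02  1.998350e+02  1.014753e+02] [0.0177 0.0192 0.0312]
car 2011 [ 5.487000e-01 -2.430000e-02 -2.030000e-02  2.025453e+02  9.358540e+01] [0.0188 0.0305 0.0335]
stud 1082 [ 5.62700e-01 -2.11000e-02  1.25900e-01  9.90508e+01  3.39342e+01] [ 0.5438 -0.0237  0.0653] 0.3615826754293335
stud 274 [ 5.74200e-01 -2.30000e-02  1.10000e-02  7.84464e+01  1.51146e+01] [ 0.5437 -0.0236  0.073 ] 0.3615826754293335
stud 168 [ 5.74900e-01 -2.34000e-02 -3.20000e-03  7.71468e+01  1.16758e+01] [ 0.5434 -0.0235  0.0746] 0.3615826754293335
nut 3908 [ 5.440000e-01 -3.165000e-01  2.410000e-02  1.453228e+02  5.732710e+01] [ 0.5558 -0.3132  0.0732] [0.0543 0.0853 0.0931]
nut 2318 [ 5.417000e-01 -3.162000e-01 -1.370000e-01  1.451197e+02  4.207920e+01] [ 0.557  -0.3141  0.0849] [0.0553 0.0881 0.0937]
nut 2078 [ 5.417000e-01 -3.166000e-01 -1.292000e-01  1.452164e+02  4.185890e+01] [ 0.5552 -0.314   0.0854] [0.055  0.0882 0.0938]
nut 1558 [  0.5603  -0.3089   0.5399 100.1346  51.442 ] [ 0.554  -0.3119  0.0556] [0.0539 0.056  0.0606]
```

```bash
sed -i 's/^    m=cv2.morph.*/    m\&=cv2.blur(m.astype(np.float32),(3,3))>0.6/' fit.py
cat > est.py <<'E'
from fit import *
import sys
for z in((.028,.05),(.031,.04)):
    P,m=pts("w_pan",(.512,.288),.1,*z); print("pan",len(P),np.round(rect(P),4),np.percentile(P[:,2],[5,50,95]).round(4))
for z in((.01,.05),(.017,.05),(.028,.05)):
    P,m=pts("w_car",(.537,-.025),.12,*z); print("car",len(P),np.round(rect(P),4),np.percentile(P[:,2],[5,50,95]).round(4))
for z in((.06,.08),(.069,.08),(.072,.08)):
    P,m=pts("w_car",(.537,-.025),.04,*z); print("stud",len(P),np.round(rect(P),4),P.mean(0).round(4),P[:,2].max())
for z in((.065,.12),(.08,.12),(.05,.06)):
    P,m=pts("w_nut",(.541,-.303),.08,*z); print("nut",len(P),np.round(rect(P),4),P.mean(0).round(4),np.percentile(P[:,2],[5,50,95]).round(4))
E
python3 est.py
```

```text
pan 1619 [  0.5132   0.2889   0.9249 139.7616  66.2738] [0.0301 0.0345 0.0359]
pan 1374 [  0.5132   0.2889   0.9249 139.7616  66.2135] [0.0328 0.0347 0.036 ]
car 14993 [ 5.544000e-01 -2.240000e-02 -6.240000e-02  1.878442e+02  9.704570e+01] [0.0178 0.0192 0.031 ]
car 14846 [ 5.545000e-01 -2.190000e-02 -6.760000e-02  1.874316e+02  9.707270e+01] [0.0179 0.0192 0.031 ]
car 1858 [ 5.562000e-01 -2.300000e-02 -2.990000e-02  1.861824e+02  9.036160e+01] [0.0286 0.0307 0.0329]
stud 1041 [ 5.44200e-01 -2.28000e-02  1.08470e+00  3.33748e+01  3.19548e+01] [ 0.545  -0.0228  0.0662] 0.07530474502103512
stud 260 [ 0.544  -0.0225  1.5706 15.1089 14.8017] [ 0.5444 -0.0228  0.0723] 0.07530474502103512
stud 159 [ 0.5438 -0.0225  1.5427 11.6454 11.441 ] [ 0.5439 -0.0227  0.0732] 0.07530474502103512
nut 2226 [  0.5547  -0.3125  -0.3495 105.4712  13.6996] [ 0.5586 -0.3131  0.0876] [0.0759 0.0881 0.0936]
nut 1989 [ 0.5549 -0.3126 -0.3488 98.0766 13.6602] [ 0.557 -0.313  0.089] [0.0858 0.0883 0.0937]
nut 1486 [ 0.5547 -0.3125  1.2831 50.3111 48.2832] [ 0.5551 -0.3107  0.0559] [0.0547 0.056  0.0571]
```

Pan and nut fit well: the pan measures 139.8 x 66.2 mm and the nut's plate about 100 x 13.7 mm. The carrier outline is contaminated, so I'll check it.

```bash
python3 - <<'E'
from fit import *
P,m=pts("w_car",(.544,-.0225),.12,.008,.05)
n,l,st,ce=cv2.connectedComponentsWithStats(m.astype(np.uint8)); print(st[:6],n)
s,im,d=load("w_car");C=cloud("wrist",d,s)
k=l==1+np.argmax(st[1:,4]); print(np.round(rect(C[k]),4))
for z0,z1 in((.012,.05),(.027,.04)):
    q=C[k&(C[...,2]>z0)&(C[...,2]<z1)]; print(np.round(rect(q),4), q.min(0).round(3),q.max(0).round(3))
o=im.copy(); o[k]=(o[k]*.5+[0,120,0]).astype(np.uint8); cv2.imwrite("pics/b.png",cv2.resize(o[50:350,180:480],None,fx=2,fy=2))
E
```

```text
[[     0      0    640    400 240709]
 [   246     46     31     17    357]
 [   264     82    107    175  14934]] 3
[ 5.439000e-01 -2.260000e-02 -7.060000e-02  1.676126e+02  9.410610e+01]
[ 5.439000e-01 -2.260000e-02 -7.060000e-02  1.676126e+02  9.410610e+01] [ 0.458 -0.075  0.015] [0.63 0.03 0.05]
[ 5.434000e-01 -2.270000e-02 -6.930000e-02  1.597526e+02  8.537140e+01] [ 0.462 -0.07   0.027] [0.625 0.024 0.04 ]
```

View pics/b.png

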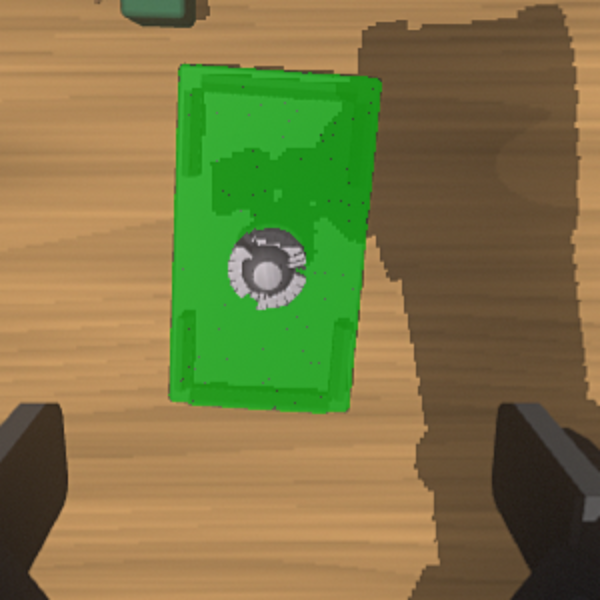

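The carrier fits at (.5439,-.0226) with yaw -.0705 and size 167.6 x 94.1 mm, and the stud agrees with it. To find any hand-eye bias, I'll look at the pan from two opposite yaws. I'll also estimate where the stud's lands lie.

```bash
python3 - <<'E'
from fit import *
c=np.array([.5439,-.0226])
P,m=pts("w_car",c,.019,.045,.075)
r=np.hypot(*(P[:,:2]-c).T); a=np.rad2deg(np.arctan2(P[:,1]-c[1],P[:,0]-c[0]))%360
k=(r>12.2e-3)&(r<16.8e-3)
for b in range(0,360,8):
    q=P[k&(a>=b)&(a<b+8),2]; print(b,len(q),np.percentile(q,[10,50,90]).round(4)-.02 if len(q) else '')
s,im,d=load("w_car"); u=project("wrist",[*c,.0635],s)[0].astype(int); print(u)
cv2.imwrite("pics/stud.png",cv2.resize(im[u[1]-30:u[1]+30,u[0]-30:u[0]+30],None,fx=10,fy=10,interpolation=cv2.INTER_CUBIC))
y=.9249
for yy in (y,y-np.pi):
    print(yy,ctrl.ik([.5132+.018*np.cos(yy),.2889+.018*np.sin(yy),.22],Q(yy)))
E
```

```text
0 19 [0.0275 0.042  0.0436]
8 20 [0.0283 0.0425 0.0435]
16 10 [0.0293 0.0311 0.0427]
24 11 [0.0285 0.0301 0.0315]
32 13 [0.0297 0.0308 0.0313]
40 29 [0.0314 0.0409 0.047 ]
48 12 [0.0439 0.0447 0.0472]
56 11 [0.0426 0.0435 0.0449]
64 11 [0.0418 0.0421 0.0429]
72 13 [0.0409 0.0425 0.0433]
80 15 [0.0417 0.043  0.0435]
88 12 [0.0412 0.0429 0.0434]
96 11 [0.0418 0.0424 0.043 ]
104 11 [0.0417 0.0426 0.0431]
112 11 [0.0413 0.0422 0.0431]
120 10 [0.0408 0.0423 0.0428]
128 13 [0.0416 0.0421 0.0434]
136 3 [0.042  0.0423 0.0434]
144 3 [0.0281 0.0299 0.0304]
152 6 [0.0299 0.0315 0.0328]
160 10 [0.0307 0.0467 0.0475]
168 13 [0.0437 0.0452 0.0474]
176 8 [0.0414 0.043  0.0442]
184 13 [0.0418 0.0424 0.0432]
192 10 [0.0422 0.0428 0.0432]
200 12 [0.0417 0.0424 0.0433]
208 11 [0.0421 0.0423 0.043 ]
216 10 [0.0416 0.0421 0.0436]
224 11 [0.0413 0.0421 0.043 ]
232 13 [0.0418 0.0427 0.0433]
240 12 [0.0414 0.0423 0.0425]
248 17 [0.0281 0.0417 0.0428]
256 20 [0.0289 0.0308 0.0421]
264 4 [0.029  0.0294 0.0301]
272 0 
280 9 [0.0464 0.0467 0.0473]
288 16 [0.0434 0.0445 0.0465]
296 17 [0.0379 0.0426 0.0439]
304 14 [0.0352 0.0424 0.0429]
312 14 [0.037  0.043  0.0444]
320 13 [0.036  0.0424 0.0432]
328 16 [0.0379 0.0418 0.0431]
336 13 [0.0412 0.0426 0.0432]
344 19 [0.0273 0.0421 0.0427]
352 16 [0.0356 0.0422 0.0434]
[313 184]
0.9249 [-0.24365255  0.51542813 -0.51996623  1.56969606  0.27422997  1.12983925
 -1.47120037]
-2.216692653589793 [ 0.14965016  0.6744592  -1.22516733  1.65365005  0.65756801  1.29170975
  1.29693279]
```

View pics/stud.png

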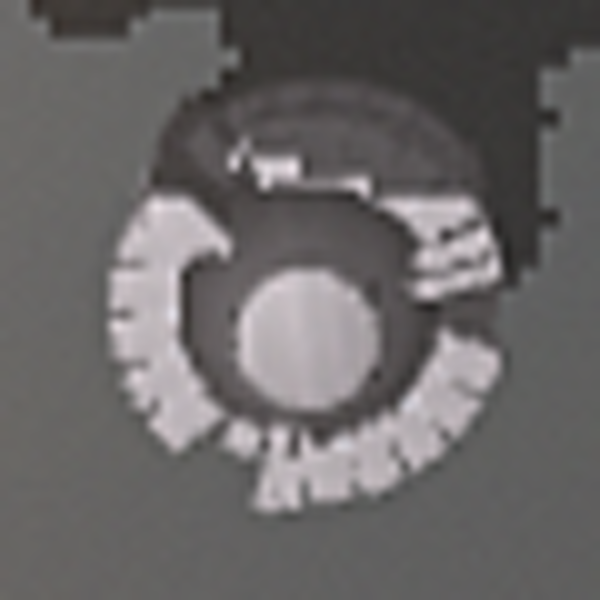

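The lands show clearly. The notches are centred at about 30.5° mod 120, each with a rib just anticlockwise of it. Next is the two-yaw bias check on the pan.

```bash
python3 - <<'E'
from fit import *
y=.9249
for t,yy in (("pB",y-np.pi),("pA",y)):
    ctrl.movep([.5132+.018*np.cos(yy),.2889+.018*np.sin(yy),.20],Q(yy)); ctrl.pause(.2); shot(t)
    P,m=pts(t,(.5132,.2889),.1,.028,.05); print(t,len(P),np.round(rect(P),4),np.percentile(P[:,2],[5,50,95]).round(4), get_state()["tcp_pos"])
    P,m=pts(t,(.5439,-.0226),.014,.071,.08); print(len(P))
print(get_state()["time"],get_state()["qpos"].round(2), ctrl.ik([.5439,-.0226,.1],Q(-.0705)))
E
```

```text
pB 1800 [  0.5135   0.2893   0.9226 139.9297  66.0895] [0.03   0.0347 0.036 ] [0.502327   0.27460277 0.20001758]
0
pA 1818 [  0.5134   0.2889   0.9221 140.2036  66.0284] [0.0296 0.0346 0.0359] [0.5240141  0.30322176 0.1999079 ]
0
10.6333 [-0.33  0.51 -0.37  1.6   0.2   1.07 -1.41] [ 0.06476624  0.52497458 -0.10207814  1.8873012   0.07640069  0.73302989
 -1.72176576]
```

Bias is under 0.3 mm. Gripping the pan.

```bash
python3 - <<'E'
from h import *
y=.9225
ctrl.movep([.5134,.2890,.06],Q(y)); 
ctrl.movel([.5134,.2890,.0015],max_speed=.06)
s=get_state();print(s["contact_force"].round(1),s["tcp_pos"])
ctrl.close_gripper(force=40); s=get_state();print("w",s["width"],s["contact_force"].round(1))
ctrl.movel([.5134,.2890,.14],max_speed=.1); s=get_state();print("w",s["width"],s["contact_force"].round(1))
ctrl.movep([.5439,-.0226,.14],Q(-.0705)); ctrl.pause(.3); s,im,d=shot("held");print("w",s["width"],s["contact_force"].round(1),s["time"],s["tcp_pos"])
E
```

```text
[-1.2  0.5 -0.5] [0.51361005 0.28918357 0.00184627]
w 0.06543216254981687 [ 0.1 -1.3  4.6]
w 0.06539917208495823 [ 0.4  0.4 -3.1]
w 0.06528602876285042 [ 0.2  0.1 -3.9] 15.7167 [ 0.54402922 -0.02155202  0.13996094]
```

View pics/held.png

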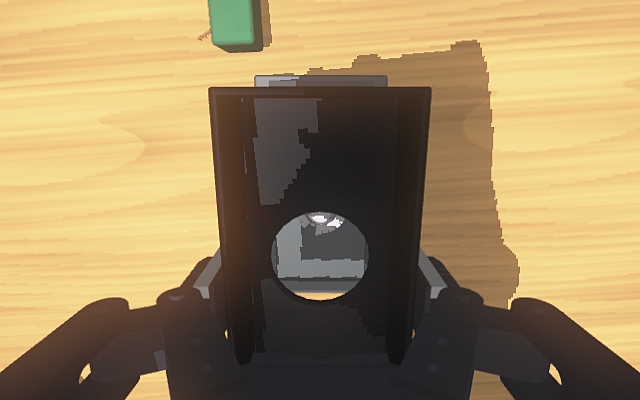

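The pan is held, with the carrier and stud visible through its hole (centre about (319,256)). I'll measure the hole centre in the hand.

```bash
python3 - <<'E'
from fit import *
print(get_state()["tcp_pos"],Ro.from_quat(np.roll(get_state()["eef_rot"],-1)).as_euler('zyx').round(4),get_state()["qd"].round(3))
s,im,d=load("held"); C=cloud("wrist",d,s)
m=((C[...,2]<.11)).astype(np.uint8)
n,l,st,ce=cv2.connectedComponentsWithStats(m); k=l==l[250,320]; print(k.sum())
c,_=cv2.findContours(k.astype(np.uint8),cv2.RETR_EXTERNAL,cv2.CHAIN_APPROX_NONE)
c=max(c,key=len)[:,0].astype(float)
# upper (far) edge visible is the floor top edge near->bottom edge; use both
for z in(.1385,.1425):
    W=pix2plane("wrist",c,z,s); (e,r)=cv2.minEnclosingCircle((W[:,:2]*1000).astype(np.float32)); el=cv2.fitEllipse((W[:,:2]*1000).astype(np.float32)); print(z,np.round(e,2),r,np.round(el[0],2),np.round(el[1],2))
kk=(C[...,2]>.13)&(C[...,2]<.19)&(np.abs(C[...,0]-.544)<.08)&(np.abs(C[...,1]+.022)<.04)
q=C[kk];fl=q[q[:,2]<.15];print("floor z",np.median(fl[:,2]),"top",np.percentile(q[:,2],[50,95,99]), "tilt fit",np.linalg.lstsq(np.c_[fl[:,:2],np.ones(len(fl))],fl[:,2],rcond=None)[0])
tp=q[q[:,2]>.165]; print(tp.min(0),tp.max(0),len(tp))
E
```

```text
[ 0.54396228 -0.02186759  0.13993446] [ 6.9100e-02 -1.0000e-04 -3.1414e+00] [ 0.007 -0.002  0.003  0.    -0.    -0.001 -0.   ]
6690
0.1385 [544.86 -22.23] 21.13475799560547 [544.57 -22.21] [40.92 41.91]
0.1425 [546.68 -22.36] 20.543672561645508 [546.4  -22.34] [39.77 40.73]
floor z 0.14086831224364726 top [0.14139713 0.17366737 0.1831816 ] tilt fit [0.000616   0.00057185 0.14081479]
[ 0.51026099 -0.06199173  0.16500089] [0.61614391 0.01796512 0.18998216] 12623
```

The pan sits about +0.7 mm along x in the hand. I'll compensate and lower it with the force monitored.

```bash
python3 - <<'E'
from h import *
x,y=.5433,-.0224
ctrl.movel([x,y,.105],Q(-.0705),max_speed=.1);ctrl.pause(.3)
f0=get_state()["contact_force"]; print(get_state()["tcp_pos"].round(4),f0.round(1))
for z in (.06,.04,.036,.033,.030,.028,.026,.025,.024,.023,.022,.0215):
    ctrl.movel([x,y,z],max_speed=.05); s=get_state(); f=s["contact_force"]-f0
    print(z,s["tcp_pos"].round(4),f.round(1))
    if np.linalg.norm(f)>15: break
ctrl.pause(.3);s=get_state();print(s["tcp_pos"].round(4),s["contact_force"].round(1),s["time"])
E
```

```text
[ 0.5436 -0.0224  0.1055] [-0.1  0.5 -3.1]
0.06 [ 0.5435 -0.0224  0.0603] [-0.4 -0.3  1.1]
0.04 [ 0.5432 -0.0224  0.0397] [ 0.2 -0.8  1.2]
0.036 [ 0.5432 -0.0224  0.0359] [-0.8 -1.5 -0.3]
0.033 [ 0.5432 -0.0224  0.0329] [-0.2 -0.2  0.4]
0.03 [ 0.5431 -0.0224  0.0298] [ 1.  -1.1  0.2]
0.028 [ 0.5432 -0.0224  0.0279] [ 0.1 -0.5 -0. ]
0.026 [ 0.5432 -0.0224  0.0259] [-0.3 -0.   0.5]
0.025 [ 0.5433 -0.0224  0.025 ] [-0.3 -0.9 -0.6]
0.024 [ 0.5433 -0.0224  0.024 ] [-0.3 -0.3  0.3]
0.023 [ 0.5432 -0.0224  0.0229] [ 0.1 -0.5  1. ]
0.022 [ 0.5434 -0.0224  0.0221] [-0.4 -0.2  1.8]
0.0215 [ 0.5434 -0.0224  0.0221] [-2.  -0.4  7.9]
[ 0.5434 -0.0224  0.0221] [-1.6 -0.5  5.8] 20.9667
```

The pan seats at the expected height. Release and check.

```bash
python3 - <<'E'
from fit import *
ctrl.ungrasp(); ctrl.movel([.5434,-.0224,.20],max_speed=.15); ctrl.pause(.15); s,im,d=shot("seated")
P,m=pts("seated",(.544,-.0226),.09,.048,.0585); k=np.hypot(P[:,0]-.544,P[:,1]+.0226)>.025; P=P[k]; print(len(P),np.round(rect(P),4),np.percentile(P[:,2],[5,50,95]).round(4))
P,m=pts("seated",(.544,-.0226),.06,.015,.03); k=np.hypot(P[:,0]-.544,P[:,1]+.0226)>.025; P=P[k]; print("floor",len(P),np.percentile(P[:,2],[5,50,95]).round(4),np.linalg.lstsq(np.c_[P[:,:2]-[.544,-.0226],np.ones(len(P))],P[:,2],rcond=None)[0].round(4))
c=np.array([.5439,-.0226])
P,m=pts("seated",c,.019,.045,.075)
r=np.hypot(*(P[:,:2]-c).T); a=np.rad2deg(np.arctan2(P[:,1]-c[1],P[:,0]-c[0]))%120
k=(r>13e-3)&(r<16.5e-3)
for b in range(0,120,4):
    q=P[k&(a>=b)&(a<b+4),2]; print(b,len(q),np.median(q).round(4)-.02 if len(q) else '',end='; ')
print(get_state()["time"])
for y in (-.349,-.349+np.pi):
    print(y,ctrl.ik([.5549,-.3125,.09],Q(y)))
for deg in range(-360,361,30): 
    q=ctrl.ik([.5439,-.0226,.1],Q(np.deg2rad(deg)));print(deg,None if q is None else q.round(2)[[0,2,4,6]])
E
```

```text
2113 [ 5.431000e-01 -2.290000e-02 -7.090000e-02  1.401237e+02  6.611990e+01] [0.0504 0.0546 0.0559]
floor 7575 [0.0184 0.0228 0.0244] [ 0.0014 -0.0009  0.0223]
0 17 0.041999999999999996; 4 22 0.042300000000000004; 8 17 0.0421; 12 21 0.041999999999999996; 16 25 0.041400000000000006; 20 10 0.030299999999999997; 24 9 0.0304; 28 8 0.028099999999999997; 32 7 0.0309; 36 11 0.030999999999999996; 40 20 0.039599999999999996; 44 20 0.0465; 48 13 0.045899999999999996; 52 20 0.0445; 56 14 0.0446; 60 13 0.042499999999999996; 64 16 0.0426; 68 21 0.042499999999999996; 72 14 0.0421; 76 15 0.04189999999999999; 80 19 0.042300000000000004; 84 15 0.0422; 88 16 0.042499999999999996; 92 18 0.0421; 96 20 0.042300000000000004; 100 16 0.04239999999999999; 104 14 0.04189999999999999; 108 18 0.0426; 112 26 0.042300000000000004; 116 15 0.042300000000000004; 22.85
-0.349 [ 0.46572908  0.6529384   0.01463969  1.6451992  -0.01190604  0.84354196
 -1.43452301]
2.792592653589793 [ 0.91537513  0.75894055 -0.78103439  1.63875002  0.61167297  1.00409083
  1.15350067]
-360 [ 0.07 -0.11  0.08 -1.66]
-330 [ 0.14 -0.22  0.17 -1.22]
-300 [ 0.23 -0.35  0.26 -0.79]
-270 [ 0.32 -0.48  0.36 -0.36]
-240 [ 0.4  -0.62  0.45  0.06]
-210 [ 0.48 -0.76  0.55  0.49]
-180 [ 0.69 -1.23  0.87  0.7 ]
-150 [ 0.69 -1.23  0.87  1.22]
-120 [-0.64  1.15 -0.88 -2.77]
-90 [-0.47  0.75 -0.58 -2.55]
-60 [-0.09  0.12 -0.09 -2.53]
-30 [-0.01  0.   -0.   -2.09]
0 [ 0.07 -0.11  0.08 -1.66]
30 [ 0.14 -0.22  0.17 -1.22]
60 [ 0.23 -0.35  0.26 -0.79]
90 [ 0.32 -0.48  0.36 -0.36]
120 [ 0.4  -0.62  0.45  0.06]
150 [ 0.48 -0.76  0.55  0.49]
180 [ 0.69 -1.23  0.87  0.7 ]
210 [ 0.69 -1.23  0.87  1.22]
240 [-0.64  1.15 -0.88 -2.77]
270 [-0.47  0.75 -0.58 -2.55]
300 [-0.09  0.12 -0.09 -2.53]
330 [-0.01  0.   -0.   -2.09]
360 [ 0.07 -0.11  0.08 -1.66]
```

View pics/seated.png

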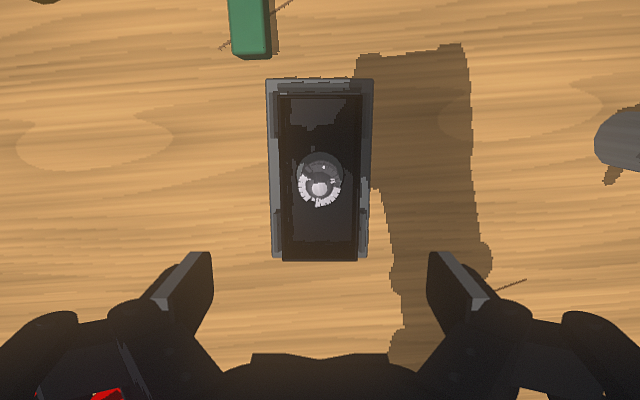

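The pan is home: yaw -.0709, offset under 1 mm, top at 56 mm, floor flat. The second view again puts the notch centre at about 30° mod 120. Now the nut.

```bash
python3 - <<'E'
from h import *
y=-.349
ctrl.movep([.5549,-.3125,.14],Q(y)); ctrl.movel([.5549,-.3125,.060],max_speed=.08); ctrl.pause(.1)
s=get_state();print(s["contact_force"].round(1),s["tcp_pos"].round(4))
ctrl.close_gripper(force=70); s=get_state();print("w",s["width"],s["contact_force"].round(1))
ctrl.movel([.5549,-.3125,.20],max_speed=.12)
ctrl.movep([.5439,-.0226,.20],Q(np.deg2rad(30))); ctrl.pause(.3); s,im,d=shot("nuth");print("w",s["width"],s["contact_force"].round(1),s["time"],s["tcp_pos"],s["qpos"].round(2))
E
```

```text
[ 0.5 -0.7 -0.5] [ 0.5553 -0.3127  0.0607]
w 0.012970784632951579 [0.2 0.8 1.2]
w 0.013247816807351967 [-0.3  0.9 -2.9] 28.625 [ 0.5440201  -0.02362419  0.19982468] [ 0.16  0.41 -0.23  1.76  0.11  0.98 -1.17]
```

View pics/nuth.png

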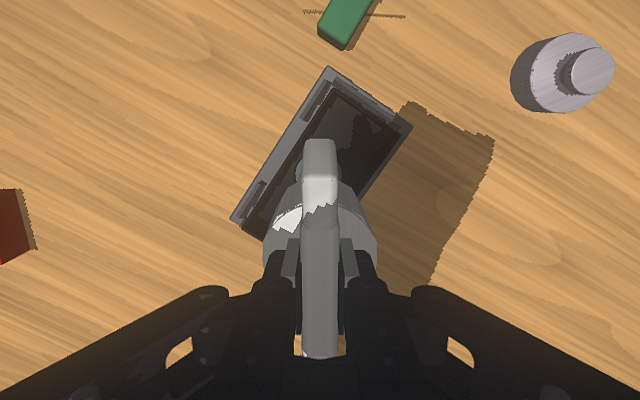

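The nut is held upright with its plate aligned in the jaws. Now a guarded descent at tool yaw 30°.

```bash
cat > low.py <<'E'
from h import *
def lower(deg,zs,lim=12,x=.5439,y=-.0226):
    f0=low0
    for z in zs:
        ctrl.movel([x,y,z],Q(np.deg2rad(deg)),max_speed=.05); s=get_state(); f=s["contact_force"]-f0
        print(round(z,4),s["tcp_pos"].round(4),f.round(1),"T",s["wrist_torque"].round(2))
        if np.linalg.norm(f)>lim: return False
    return True
E
python3 - <<'E'
import low; from low import *
ctrl.movel([.5439,-.0226,.145],Q(np.deg2rad(30)),max_speed=.12); ctrl.pause(.2)
low.low0=get_state()["contact_force"]; print(low.low0)
ok=lower(30,[.125,.112,.106,.103,.101,.0995,.097,.094,.092,.0905])
s=get_state();print(ok,s["tcp_pos"].round(4),s["width"],s["time"])
E
```

```text
[-0.25398589 -0.57810223 -2.81073618]
0.125 [ 0.5437 -0.0225  0.1247] [ 0.4  0.8 -1.4] T [-0.05 -0.02  0.  ]
0.112 [ 0.5437 -0.0225  0.1116] [ 0.5  1.5 -0.1] T [ 0.15 -0.13 -0.01]
0.106 [ 0.5438 -0.0225  0.1057] [ 0.8  1.8 -1.1] T [ 0.09 -0.19  0.03]
0.103 [ 0.5438 -0.0225  0.1029] [ 1.6  1.6 -1.8] T [ 0.26 -0.09 -0.01]
0.101 [ 0.5439 -0.0225  0.1009] [ 0.7  2.4 -1.5] T [ 0.32 -0.23  0.03]
0.0995 [ 0.544  -0.0225  0.0994] [ 1.   1.7 -0.6] T [ 0.38 -0.25 -0.01]
0.097 [ 0.544  -0.0225  0.0968] [ 0.6  2.6 -1.5] T [ 0.47 -0.32  0.01]
0.094 [ 0.5439 -0.0225  0.0937] [ 1.5  3.6 -2.1] T [ 0.5  -0.31  0.03]
0.092 [ 0.5438 -0.0226  0.0918] [ 1.7  3.8 -2. ] T [ 0.51 -0.31  0.01]
0.0905 [ 0.5439 -0.0226  0.0904] [ 0.8  2.5 -1. ] T [ 0.56 -0.33 -0.02]
True [ 0.5439 -0.0226  0.0904] 0.01333041364193197 32.4583
```

It went straight into the thread start, with the foot about 10 mm above the seat and no resistance at lands height. I'll touch down, then run it clockwise along the helix.

```bash
python3 - <<'E'
from low import *
x,y=.5439,-.0226
ctrl.pause(.15)
for z in(.0898,.0892):
    ctrl.movel([x,y,z],Q(np.deg2rad(30)),max_speed=.05); s=get_state(); print(s["tcp_pos"].round(4),s["contact_force"].round(1))
    if s["contact_force"][2]>4: break
z0=s["tcp_pos"][2]
for i in range(1,15):
    a=5*i
    ctrl.movel([x,y,z0-.0012*a/10],Q(np.deg2rad(30-a)),max_speed=.02); s=get_state()
    yaw=np.rad2deg(2*np.arctan2(s["eef_rot"][2],s["eef_rot"][1]))
    print(a,round(yaw,1),s["tcp_pos"].round(4),s["contact_force"].round(1),"T",s["wrist_torque"].round(2),round(s["width"],4),round(s["time"],1))
    if np.linalg.norm(s["contact_force"])>25 or abs(s["wrist_torque"][2])>1.2: break
E
```

```text
[ 0.5439 -0.0226  0.09  ] [ 0.1  2.1 -0.2]
[ 0.544  -0.0226  0.0898] [-1.1  1.   5.7]
5 25.1 [ 0.5442 -0.0226  0.0895] [0.6 1.2 2.7] T [ 0.45 -0.03 -0.05] 0.013 33.4
10 20.2 [ 0.5442 -0.0228  0.0888] [-0.5  0.9  4.4] T [ 0.27 -0.05 -0.14] 0.0132 33.6
15 15.1 [ 0.5443 -0.0228  0.0885] [-1.6  0.8  7. ] T [ 0.36  0.14 -0.08] 0.0124 33.9
20 10.2 [ 0.5448 -0.0225  0.0878] [1.5 1.5 5. ] T [ 0.41 -0.44 -0.09] 0.0131 34.1
25 5.2 [ 0.5445 -0.0228  0.087 ] [1.3 1.2 5.9] T [ 0.27 -0.45 -0.09] 0.0125 34.4
30 0.1 [ 0.544  -0.023   0.0866] [-0.   0.1  8.1] T [ 0.11  0.01 -0.06] 0.0131 34.6
35 -4.8 [ 0.5446 -0.0226  0.0859] [2.5 1.5 5.5] T [ 0.26 -0.44 -0.13] 0.0131 34.9
40 -9.8 [ 0.5443 -0.0227  0.0852] [0.9 0.9 5.9] T [ 0.26 -0.35 -0.1 ] 0.013 35.1
45 -14.8 [ 0.5437 -0.023   0.0847] [-0.3  0.2  8.7] T [ 0.15  0.11 -0.06] 0.0125 35.4
50 -19.8 [ 0.5444 -0.0228  0.0841] [1.7 0.9 5.7] T [ 0.24 -0.33 -0.11] 0.0129 35.6
55 -24.8 [ 0.5447 -0.023   0.0841] [ 1.   1.  11.3] T [ 0.1  -0.06 -0.14] 0.0131 35.9
60 -29.8 [ 0.545  -0.0231  0.084 ] [-1.   1.1 16.9] T [ 0.07  0.17 -0.22] 0.0128 36.1
65 -34.9 [ 0.5454 -0.0232  0.084 ] [-0.4  0.  20.6] T [ 0.1   0.32 -0.28] 0.013 36.4
70 -39.9 [ 0.5458 -0.0232  0.084 ] [-1.3  0.7 26.3] T [ 0.12  0.53 -0.3 ] 0.013 36.6
```

The foot reached the pan floor at about 55° (TCP stops at .084, with rising upward force). Release, retreat and check.

```bash
python3 - <<'E'
from fit import *
s=get_state();ctrl.movel([.5444,-.0229,.0845],max_speed=.02);print(get_state()["contact_force"].round(1))
ctrl.ungrasp(); s=get_state();print(s["contact_force"].round(1),s["width"])
ctrl.movel([.5444,-.0229,.15],max_speed=.1); ctrl.movep([.5539,-.0226,.23],Q(0)); ctrl.pause(.2); s,im,d=shot("end")
C=cloud("wrist",d,s)
for t,z in(("plate",(.095,.13)),("shoulder",(.072,.088)),):
    P,m=pts("end",(.544,-.0226),.06,*z); print(t,len(P),np.round(rect(P),4),np.percentile(P[:,2],[5,50,95]).round(4))
    if t=="shoulder":
        k=np.abs(P[:,2]-np.median(P[:,2]))<.003;P=P[k];print(np.linalg.lstsq(np.c_[P[:,:2]-[.544,-.0226],np.ones(len(P))],P[:,2],rcond=None)[0].round(4))
P,m=pts("end",(.544,-.0226),.09,.048,.0585); print("pan",len(P),np.round(rect(P),4),np.percentile(P[:,2],[5,50,95]).round(4))
print(s["time"])
E
```

```text
[ 0.7 -0.9  1.9]
[ 0.7 -0.4  0. ] 0.0853862403647957
plate 2545 [ 5.435000e-01 -2.330000e-02 -6.975000e-01  1.048054e+02  1.426260e+01] [0.1    0.1119 0.1176]
shoulder 1563 [ 5.42600e-01 -2.20000e-02  5.94800e-01  5.12506e+01  4.85306e+01] [0.0785 0.08   0.0816]
[-0.0034 -0.0016  0.08  ]
pan 1448 [ 5.434000e-01 -2.300000e-02 -7.150000e-02  1.403593e+02  6.598330e+01] [0.0503 0.0546 0.0559]
39.2417
```

View pics/end.png

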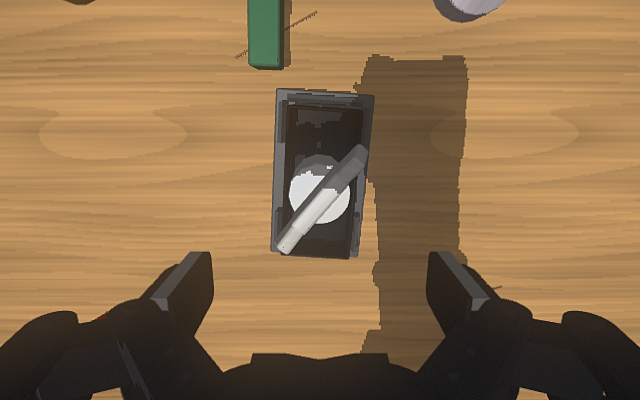

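The sleeve top measures .080. The same measurement with the nut on the worktop read 1 mm low, so it is really .081 = 57 + 24 mm, which puts the foot on the pan floor. The nut is level and centred. Handing in.

```bash
python3 -c "
from station import ticket,get_state
print(ticket.close_job(),get_state()['time'])"
```

```text
the job is handed in; nothing more can be done
the job is handed in; nothing more can be done
```

The pan is home in the carrier's seat and the wing nut is run down onto the pan's floor. The job was handed in shortly after 39 s on the clock (limit 72 s); no verdict was reported.

**What I did**
- **Pan:** I gripped the black pan across its width, turned it to the carrier's yaw (-0.0705 rad) and lowered it over the stud under force watch.
- **Nut:** I read the notch positions from the depth image (about 30° mod 120). I set the nut at that angle and it dropped straight into the thread start, so no backward turning was needed. I then turned it clockwise along the thread; it met the pan's floor at about 55°, and I carried on to 70° with the downward push rising to about 26 N. Then I let go.

**Last checks (wrist depth camera)**

| Item | Centre vs. stud axis | Height | Angle or tilt |
|---|---|---|---|
| Pan | about 0.6 mm off | top edge 54.6 mm median, unchanged since seating (56 mm nominal; readings run about 1 mm low) | yaw -0.0715 rad, 0.001 rad from the seat |
| Nut | 1.5 mm off or less | foot about 4 mm above the seat | tilt about 0.004 rad |

- **Nut height:** the foot height comes from the raw sleeve-top reading of 80.0 mm, corrected by the 1 mm that the same reading was low when the nut stood on the worktop. Without that correction it would be 3 mm.
- **Contact:** after the gripper opened, the tool read almost no force, and the arm was clear of everything.
- **Bystanders:** I never moved near the two weights or the spirit level, but I did not measure their positions again at the end.

No check failed.

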